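Clear the hob into the condiment rack by height

TASK

Clear the cooktop for cooking: put the oil bottle, pepper mill, soy bottle and spice jar that stand on it back into the four empty places of the condiment rack, one to a place and upright, so that the row steps down in height from the tall red sauce bottle at one end to the short salt shaker at the other. Set each one down rather than drop it, knock nothing over, and leave the red sauce bottle, the salt shaker, the blue packet and the lemon where they are.

Things in the scene. Friction and masses are not known exactly. Their poses are not given: they have to be found in the camera images.
- rack: Fixed rack: bamboo deck 448 x 96 mm, upper face at z = 16 mm, steel wire gallery to 48 mm. Origin: under the deck's middle at z = 0; x across the row, y along it. Six places along y, centred at x = 0, y = -180, -108, -36, 36, 108, 180 mm, parted by cross wires up to 40 mm; each 69 mm free along y, 80 along x. End places are taken, the four between are empty.
- red_sauce: Red sauce squeeze bottle, pointed green nozzle cap, 206 mm tall, 62 mm in diameter. It stands in one end place of the rack (either end, this varies) and stays there. Origin: centre of its underside, z up; round, yaw free.
- salt_shaker: Grey-brown salt shaker with a grey domed top, 90 mm tall, 44 mm in diameter. It stands in the other end place of the rack and stays there. Origin: centre of its underside, z up; round, yaw free.
- oil_bottle: Slim dark green glass oil bottle, paper label; 182 mm tall, body 50 mm in diameter up to 104 mm, then a shoulder; its black cap, 31 mm in diameter, 144 to 182 mm above the base, can be gripped; 0.2 to 0.4 kg. Starts upright on the hob, whose glass is at z = -3 mm. Origin: centre of its underside, z up; round, yaw free.
- pepper_mill: Turned dark wooden pepper mill with a waist; 157 mm tall with its small steel knob, base 48 mm in diameter; its head, 43 mm in diameter from 112 to 136 mm above the base, rounding off to 147 mm, can be gripped; 0.14 to 0.28 kg. Starts upright on the hob, whose glass is at z = -3 mm. Origin: centre of its underside, z up; round, yaw free.
- soy_bottle: Small amber glass soy sauce bottle, paper label; 131 mm tall, base 50 mm in diameter; its white cap, 36 mm in diameter, 94 to 131 mm above the base, can be gripped; 0.14 to 0.28 kg. Starts upright on the hob, whose glass is at z = -3 mm. Origin: centre of its underside, z up; round, yaw free.
- spice_jar: Spice jar with a printed label; 106 mm tall, 42 mm in diameter; its red cap, 45 mm in diameter, 85 to 106 mm above the base, can be gripped; 0.08 to 0.15 kg. Starts upright on the hob, whose glass is at z = -3 mm. Origin: centre of its underside, z up; round, yaw free.
- sachet: Small blue wrapped packet lying flat on the hob among the bottles, 48 x 92 x 15 mm; a bystander, to be left where it lies. Origin: centre of its underside. Mind the wrist: a microwave hangs over the back of the hob, its front at x = 0.60 m (its handle, on the right, at 0.53 m), from z = 0.52 m up, y from -0.79 to -0.03 m.
- lemon: Yellow lemon lying on the worktop behind the rack, 74 x 59 x 57 mm; a bystander, to be left where it lies. Origin: centre of its underside at the start. Above it hangs a wall cabinet, its front at x = 0.66 m, from z = 0.46 m up, y from -0.03 to 0.40 m.

How it is judged:
By the outcome, as a careful person would: the job done as asked, in the order asked, and still so for the second after the job is handed in, with the robot touching nothing.
It also fails if it takes over 120 s, if anything falls off the work surface, if the arm or the gripper's body presses on something with over 40 N, if the wrist force passes 120 N, or if a joint passes its speed limit or range.

ROBOT

A 6-joint arm with a two-finger parallel gripper is mounted at the origin on a cart in front of the work surface, level with it; the furniture and walls round the work are solid. World frame = base frame: x ahead of the robot, y to its left, z up, the work surface at z = 0. Lengths are in mm, angles in rad, forces in N, time in s.
With the tool pointing down it reaches from about 350 to 925 mm from the base axis. Payload 6.4 kg.
Tool frame: the origin (TCP) lies on the centre line of the jaws, within the pads' length; the fingertips stand 11 mm ahead of it and the grasp point (between the pads) lies 8 mm behind it; z points along the fingers, y is the line along which they close (so a half turn about z gives the same grasp; the last joint's range is limited). The gripper opens to 94 mm and grips with 3 to 60 N. Pads are 16 mm wide; open, the fingers measure 119 mm over their backs; the gripper's body (75 mm by 177 mm) begins 78 mm behind the grasp point.
Start: joints at [1.02, 0.245, 1.558, -0, 1.339, -0.174], TCP at [239.163, 604.413, 216.455] pointing down, gripper open.
Joint ranges: [-3.13, 3.13], [-1.02, 2.26], [0.13, 2.54], [-0.95, 4.09], [0.21, 2.88], [-2.74, 2.74]. Speed limits (rad/s): [2.57, 2.57, 3.14, 3.14, 3.14, 3.14].

INTERFACE

Orientations are given as a rotation vector (axis times angle).
In Python, from cell import bot gives the robot as it stands.
- The arm moves only by the tool jog_arm, never from a script. Its argument "series" is a list that holds one entry, the list of rows, each a list of 6 numbers: the shift along the tool's x, y, z in shares of 0.8 m (1.0 is 0.8 m), then the turn, a rotation vector about the tool's x, y, z in fractions of the full range, 1 being 60 degrees. In form: [[[x, y, z, rx, ry, rz], ...]]. A call has 1 to 8 rows; each row is the pose to reach, as a shift and turn from the pose commanded when the call began, along the tool's axes at that moment; what a row does not reach only later rows make up. A row lasts 1/12 s, in which the tool goes at most 41.7 mm and 7.16 degrees, less where a joint would pass 70% of its speed; a pose out of reach is approached as far as the arm can. No shift or turn number may pass 1 either way. A call with a gripper value outside its range is refused whole. "fingers" is the opening, from 0 (shut) to 1 (fully open), set as the call begins (left out, the last holds). The fingers move at their own pace and stop on an object; "squeeze" is the grip in N (left out, the last holds). Time passes only in rows, so rows that repeat a pose let the fingers close. It gives the time, the measured TCP pose, the force, the opening and the grip force at its end, in the units of the state.
- bot.read_state(): the state, without advancing time (a new reading comes with each control period).
- bot.grab_frame(name): name is "scene" or "top" or "wrist"; returns (picture, depth): 400x640x3 uint8, red, green, blue; 400x640 float32, mm along the optical axis (not along the pixel's ray), 0 where there is no reading.
- bot.camera_params(name): a dict with "fx", "fy", "cx", "cy" (pixels), "extrinsics" (4x4, takes a point from camera to world coordinates). Camera axes: x right, y up, looking along -z (the intrinsics and any distortion apply to the point x, -y, -z); pixel columns grow to the right and rows downward; lengths in mm; the calibration is good to about 2 mm. The wrist camera is an equidistant fisheye: a pixel r from the principal point sees the ray r / f radians off the axis. A picture is of the moment at which its call begins: read the wrist's pose just before it. camera_params takes no time and is no camera call; for the wrist camera it gives the pose at the moment of the call.
- bot.sign_off(): hands the job in; it is judged then, once.
The state is a dict: "t": time; "joint_positions": joint angles; "joint_vel": joint speeds; "tau": joint torques, N m; "tcp_pos": TCP position; "eef_rot": TCP orientation; "contact_force": force on the tool from outside, world axes, zero at the start; "torque": the same for the moment, N m; "gripper_width": finger opening in mm; "finger_force": force on a finger pad.
Only numpy, scipy, OpenCV 4.12 (cv2) and the standard library are available. Lean on these libraries where they do the work, as an engineer would, in place of code of your own. Each camera call takes 0.05 s, during which the arm holds its last target. There are 200 camera calls.

## Working session

There is one attempt and no reset: what is moved stays moved. The work goes in short steps, Python scripts to look and compute and a tool call to move; the robot and the scene stay as the last step left them, time stands still between calls to the robot, and variables do not carry over. Pictures are saved under pics/ and viewed, at most 14 in all, crops included, and the job is handed in when it is done.

Besides the shell and the picture viewer there is one more tool, called after ">>>" as name([rows], argument=value, ...), one row to a line, values as JSON. jog_arm: Moves the arm, as the interface text tells. Its arguments: {"type":"object","properties":{"series":{"type":"array"},"fingers":{"type":"number"},"squeeze":{"type":"number"}},"required":["series"]}

```bash
ls; mkdir -p pics; python3 - <<'E'
from cell import bot
import cv2,numpy as np
s=bot.read_state(); print(s['t'],s['tcp_pos'],s['eef_rot'],s['gripper_width'])
for n in ['scene','top']:
    p,d=bot.grab_frame(n); np.savez(f'{n}.npz',p=p,d=d); cv2.imwrite(f'pics/{n}0.png',p[:,:,::-1])
    c=bot.camera_params(n); print(n,{k:np.round(v,3).tolist() if k=='extrinsics' else v for k,v in c.items()}, (d>0).mean())
E
```

```text
pics
0.0 [238.88993344 603.89821949 215.37522633] [-5.88292512e-01 -3.08536913e+00  2.74284751e-03] 93.9585279212161
scene {'fx': 465.9571921188126, 'fy': 465.9571921188126, 'cx': 320.2986566908689, 'cy': 198.50892563665616, 'extrinsics': [[0.653, 0.567, -0.502, -82.558], [-0.757, 0.496, -0.425, -493.333], [0.008, 0.658, 0.753, 955.663], [0.0, 0.0, 0.0, 1.0]]} 0.9960078125
top {'fx': 384.34354779086084, 'fy': 384.34354779086084, 'cx': 323.2453309275232, 'cy': 205.09359598512984, 'extrinsics': [[-0.014, 0.997, -0.076, 438.934], [-1.0, -0.016, -0.022, -10.185], [-0.023, 0.075, 0.997, 1255.507], [0.0, 0.0, 0.0, 1.0]]} 0.99602734375
```

View pics/scene0.png

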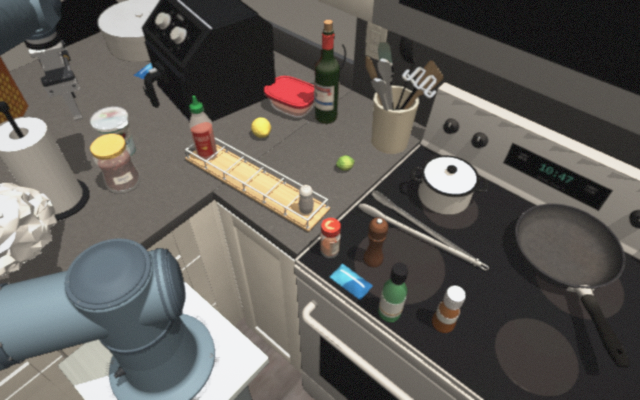

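View pics/top0.png

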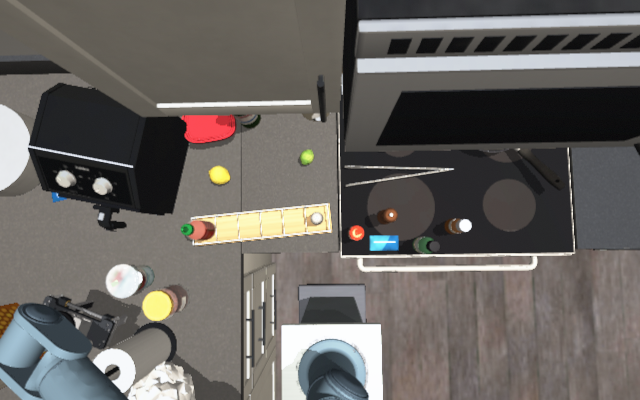

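The scene view shows the sauce at (203,130), salt (306,200), spice (331,237), mill (377,240), oil (393,293) and soy (448,308). In the top view the sauce is at (198,230), salt (316,218), spice (356,232), mill (390,215), oil (427,245), soy (460,226) and the sachet (384,243). Red sauce is at the +y end.

```bash
cat > h.py <<'E'
import numpy as np,cv2
from cell import bot
def ray(c,u,v):
    E=np.array(c['extrinsics']); d=E[:3,:3]@np.array([(u-c['cx'])/c['fx'],-(v-c['cy'])/c['fy'],-1]); return E[:3,3],d
def cloud(c,d):
    v,u=np.mgrid[:d.shape[0],:d.shape[1]]; E=np.array(c['extrinsics'])
    P=np.stack([(u-c['cx'])/c['fx']*d,-(v-c['cy'])/c['fy']*d,-d],-1)
    return P@E[:3,:3].T+E[:3,3]
def tri(rs):
    A=np.zeros((3,3));b=np.zeros(3)
    for o,d in rs:
        d=d/np.linalg.norm(d);M=np.eye(3)-np.outer(d,d);A+=M;b+=M@o
    x=np.linalg.solve(A,b); return x,[np.linalg.norm((np.eye(3)-np.outer(d,d)/(d@d))@(x-o)) for o,d in rs]
E
python3 - <<'E'
from h import *
C={n:bot.camera_params(n) for n in('scene','top')}
F={n:np.load(n+'.npz') for n in C}
W={n:cloud(C[n],F[n]['d']) for n in C}
seeds=dict(sauce=(198,230),salt=(316,218),spice=(356,232),mill=(390,215),oil=(427,245),soy=(460,226))
H=dict(sauce=206+16,salt=106,spice=103,mill=154,oil=179,soy=128)
P=np.concatenate([W[n].reshape(-1,3) for n in C]);tag=np.repeat([0,1],400*640)
for k,(u,v) in seeds.items():
    for n in C: pass
    c=W['top'][v,u]; 
    m=(np.hypot(*(P[:,:2]-c[:2]).T)<45)&(P[:,2]>(60 if k in('sauce','salt') else 25))&(P[:,2]<260)
    Q=P[m];t=tag[m]
    print(k,'seed',c.round(),'n',[(t==i).sum() for i in(0,1)])
    for i in(0,1):
        q=Q[t==i]; z=np.percentile(q[:,2],99)if len(q) else 0
        s=q[q[:,2]>z-8]
        print('  ',['scene','top'][i],'ztop',z.round(1),'topface n',len(s),'mid',s.mean(0).round(1),'range',(s.min(0)).round(),s.max(0).round())
# glass, deck heights
for n in C:
    p=F[n]['p'];hsv=cv2.cvtColor(p,cv2.COLOR_RGB2HSV);w=W[n]
    m=(hsv[...,0]>10)&(hsv[...,0]<24)&(hsv[...,1]>70)&(hsv[...,2]>140)&(w[...,2]>8)&(w[...,2]<24)&(w[...,0]>350)&(w[...,0]<600)&(abs(w[...,1])<400)
    q=w[m].astype(np.float32);r=cv2.minAreaRect(q[:,:2]);print(n,'deck',len(q),np.median(q[:,2]),r)
    m=(w[...,1]<-150)&(w[...,1]>-400)&(w[...,0]>400)&(w[...,0]<600)&(w[...,2]<8)&(w[...,2]>-15);print(n,'glass',np.median(w[...,2][m]))
    m=(hsv[...,0]>95)&(hsv[...,0]<110)&(hsv[...,1]>150)&(hsv[...,2]>120)&(w[...,1]<0)&(w[...,2]<40)&(w[...,0]>350);q=w[m].astype(np.float32);print(n,'sachet',cv2.minAreaRect(q[:,:2]))
E
```

```text
sauce seed [456. 377. 152.] n [np.int64(920), np.int64(514)]
   scene ztop 212.7 topface n 24 mid [456.1 394.  213. ] range [451. 391. 206.] [461. 400. 222.]
   top ztop 217.8 topface n 16 mid [457.6 394.  216.8] range [453. 391. 211.] [461. 401. 224.]
salt seed [488.  37. 106.] n [np.int64(253), np.int64(126)]
   scene ztop 106.3 topface n 79 mid [486.4  36.  102.3] range [475.  23.  98.] [500.  51. 108.]
   top ztop 107.7 topface n 69 mid [488.2  36.6 104. ] range [473.  22. 100.] [503.  50. 108.]
spice seed [444. -82. 103.] n [np.int64(583), np.int64(190)]
   scene ztop 105.8 topface n 239 mid [439.6 -83.8 102.3] range [ 420. -105.   98.] [463. -61. 108.]
   top ztop 108.4 topface n 156 mid [441.5 -83.2 104. ] range [ 420. -102.  100.] [462. -63. 111.]
mill seed [ 491. -176.  155.] n [np.int64(666), np.int64(223)]
   scene ztop 152.6 topface n 48 mid [ 489.1 -179.8  147.9] range [ 478. -192.  145.] [ 503. -169.  154.]
   top ztop 154.2 topface n 37 mid [ 490.9 -179.   149.5] range [ 480. -191.  146.] [ 503. -166.  156.]
oil seed [ 405. -277.  159.] n [np.int64(1065), np.int64(346)]
   scene ztop 180.0 topface n 185 mid [ 399.2 -292.3  177.5] range [ 386. -308.  172.] [ 417. -278.  182.]
   top ztop 182.8 topface n 97 mid [ 401.6 -291.7  179.6] range [ 388. -306.  175.] [ 416. -277.  184.]
soy seed [ 457. -381.  131.] n [np.int64(787), np.int64(297)]
   scene ztop 129.4 topface n 237 mid [ 456.9 -396.5  126.8] range [ 440. -414.  121.] [ 478. -379.  131.]
   top ztop 132.0 topface n 123 mid [ 458.8 -396.5  128.4] range [ 442. -415.  124.] [ 475. -380.  134.]Traceback (most recent call last):
  File "<stdin>", line 22, in <module>
cv2.error: OpenCV(4.12.0) /io/opencv/modules/imgproc/src/convhull.cpp:143: error: (-215:Assertion failed) total >= 0 && (depth == CV_32F || depth == CV_32S) in function 'convexHull'
```

```bash
cat >> h.py <<'E'
from scipy.spatial.transform import Rotation as R
def go(x,y,z,yaw):
    "tool shift (m) and turn (deg) to TCP x,y,z with the closing line at yaw deg from world x"
    s=bot.read_state();Rc=R.from_rotvec(s['eef_rot']);a=np.radians(yaw)
    Rt=R.from_matrix(np.array([[-np.sin(a),np.cos(a),0],[np.cos(a),np.sin(a),0],[0,0,-1.]]).T.T)
    d=Rc.inv().apply(np.array([x,y,z])-s['tcp_pos'])/1000
    print('t',round(s['t'],2),'tcp',s['tcp_pos'].round(1),'shift',d.round(4),'turn',np.degrees((Rc.inv()*Rt).as_rotvec()).round(2),'w',round(s['gripper_width'],1),'F',np.round(s['contact_force'],1))
E
python3 - <<'E'
from h import *
for n in('scene','top'):
    c=bot.camera_params(n);f=np.load(n+'.npz');w=cloud(c,f['d']);p=f['p'];hsv=cv2.cvtColor(p,cv2.COLOR_RGB2HSV)
    h,s,v=[hsv[...,i] for i in range(3)]
    m=(h>8)&(h<28)&(s>60)&(v>110)&(w[...,0]>350)&(w[...,0]<600)&(w[...,1]>-20)&(w[...,1]<480)&(w[...,2]<26)&(w[...,2]>5)
    q=w[m]; print(n,'deck',m.sum(),np.percentile(q[:,2],[10,50,90]).round(1))
    n_,l,st,_=cv2.connectedComponentsWithStats(cv2.morphologyEx(m.astype(np.uint8),cv2.MORPH_CLOSE,np.ones((7,7))),connectivity=8)
    k=1+st[1:,4].argmax(); vv,uu=np.nonzero((l==k)&m)
    o,_=ray(c,0,0); pts=np.array([o+ (lambda d:d*(16-o[2])/d[2])(ray(c,a,b)[1]) for a,b in zip(uu,vv)])
    r=cv2.minAreaRect(pts[:,:2].astype(np.float32)); print(' rect on z=16',np.round(r[0],1),np.round(r[1],1),round(r[2],2))
    m=(w[...,1]<-200)&(w[...,1]>-400)&(w[...,0]>420)&(w[...,0]<560)&(abs(w[...,2])<15);print('glass',np.median(w[...,2][m]).round(1))
    m=(h>95)&(h<112)&(s>130)&(v>100)&(w[...,1]<-80)&(w[...,1]>-300)&(w[...,0]>350)&(w[...,0]<600);q=w[m].astype(np.float32);print('sachet',cv2.minAreaRect(q[:,:2]),np.median(q[:,2]))
    if n=='top': p2=cv2.resize(p[190:260,180:480],None,fx=2.6,fy=2.6,interpolation=cv2.INTER_CUBIC)
go(401,-292,330,5)
E
```

```text
scene deck 3091 [12.2 15.1 17.8]
 rect on z=16 [470.5 213.7] [ 99.6 448.6] 5.0
glass -3.3Traceback (most recent call last):
  File "<stdin>", line 12, in <module>
cv2.error: OpenCV(4.12.0) /io/opencv/modules/imgproc/src/convhull.cpp:143: error: (-215:Assertion failed) total >= 0 && (depth == CV_32F || depth == CV_32S) in function 'convexHull'
```

```bash
python3 - <<'E'
from h import *
n='top'
c=bot.camera_params(n);f=np.load(n+'.npz');w=cloud(c,f['d']);p=f['p'];hsv=cv2.cvtColor(p,cv2.COLOR_RGB2HSV)
h,s,v=[hsv[...,i] for i in range(3)]
m=(h>8)&(h<28)&(s>60)&(v>110)&(w[...,0]>350)&(w[...,0]<600)&(w[...,1]>-20)&(w[...,1]<480)&(w[...,2]<28)&(w[...,2]>5)
print(m.sum(),np.median(w[m][:,2]))
vv,uu=np.nonzero(m);o=ray(c,0,0)[0];D=[ray(c,a,b)[1] for a,b in zip(uu,vv)]
pts=np.array([o+d*(16-o[2])/d[2] for d in D]);r=cv2.minAreaRect(pts[:,:2].astype(np.float32));print(r)
print('glass',np.median(w[...,2][(w[...,1]<-200)&(w[...,1]>-400)&(w[...,0]>420)&(w[...,0]<560)&(abs(w[...,2])<15)]))
a=np.radians(5);C=np.array([471,214.])
for k,y in zip(['sauce','oil','mill','soy','spice','salt'],[180,108,36,-36,-108,-180]): print(k,(C+y*np.array([-np.sin(a),np.cos(a)])).round(1))
go(401,-292,330,5)
E
```

```text
2020 16.34131993195706
((470.6728820800781, 214.90907287597656), (91.34502410888672, 445.4129638671875), 5.202442169189453)
glass -2.0514399814123863
sauce [455.3 393.3]
oil [461.6 321.6]
mill [467.9 249.9]
soy [474.1 178.1]
spice [480.4 106.4]
salt [486.7  34.7]
t 0.1 tcp [238.9 604.  215.5] shift [-0.4804 -0.7736 -0.1134] turn [-1.000e-01  4.000e-02  6.341e+01] w 93.8 F [ 0.6  0.6 -0. ]
```

Careful with the scale: shifts go in shares of 0.8 m and turns go in shares of 60 degrees. That gives: -0.146 m is -0.1825, -0.113 m is -0.1413, 48 degrees is 0.8.

>>> jog_arm([
  [[0,0,-0.0375,0,0,0.1],[0,0,-0.0813,0,0,0.2],[-0.0125,-0.0125,-0.125,0,0,0.3],[-0.0438,-0.0375,-0.1413,0,0,0.4],[-0.0775,-0.0663,-0.1413,0,0,0.5],[-0.1125,-0.0963,-0.1413,0,0,0.6],[-0.1475,-0.1263,-0.1413,0,0,0.7],[-0.1825,-0.1563,-0.1413,0,0,0.8]],
], fingers=0.85)

```text
t: 0.77
tcp_pos: [329.1, 432.8, 329.0]
eef_rot: [-1.799, -2.576, 0.001]
contact_force: [1.0, 0.4, 0.1]
gripper_width: 79.6
finger_force: 0.0
```

```bash
python3 -c "
from h import *
go(430,150,330,5)"
```

```text
t 0.77 tcp [329.1 432.8 329. ] shift [-0.3003 -0.0027 -0.0009] turn [-0.03  0.02 15.15] w 79.6 F [1.  0.4 0.1]
```

Scaled: -0.3 m is -0.375, -0.263 m is -0.3288, 15.15 degrees is 0.2525.

>>> jog_arm([
  [[-0.0475,0,0,0,0,0.05],[-0.095,0,0,0,0,0.1],[-0.1413,0,0,0,0,0.15],[-0.1875,0,0,0,0,0.2],[-0.235,0,0,0,0,0.25],[-0.2825,0,0,0,0,0.2525],[-0.3288,0,0,0,0,0.2525],[-0.375,-0.0038,0,0,0,0.2525]],
])

```text
t: 1.43
tcp_pos: [430.9, 150.5, 329.1]
eef_rot: [-2.117, -2.321, 0.0]
contact_force: [0.2, 0.4, -0.3]
gripper_width: 79.8
finger_force: 0.0
```

```bash
python3 -c "
from h import *
go(400.5,-292,250,5)"
```

```text
t 1.43 tcp [430.9 150.5 329.1] shift [-0.4378 -0.0708  0.0791] turn [-0.02 -0.    0.26] w 79.8 F [ 0.2  0.4 -0.3]
```

Scaled: -0.296 m is -0.37, -0.259 m is -0.3238, 0.25 degrees is 0.0042.

>>> jog_arm([
  [[-0.0463,-0.0075,0,0,0,0.0042],[-0.0925,-0.015,0,0,0,0.0042],[-0.1388,-0.0225,0,0,0,0.0042],[-0.185,-0.03,0,0,0,0.0042],[-0.2313,-0.0375,0,0,0,0.0042],[-0.2775,-0.045,0,0,0,0.0042],[-0.3238,-0.0525,0,0,0,0.0042],[-0.37,-0.06,0,0,0,0.0042]],
])

```text
t: 2.1
tcp_pos: [409.3, -148.6, 329.2]
eef_rot: [2.123, 2.316, 0.0]
contact_force: [0.9, -0.1, 0.5]
gripper_width: 79.6
finger_force: 0.0
```

Scaled: -0.142 m is -0.1775, -0.13 m is -0.1625.

>>> jog_arm([
  [[-0.0463,-0.0075,0.0125,0,0,0],[-0.0925,-0.015,0.0313,0,0,0],[-0.1375,-0.0225,0.0563,0,0,0],[-0.1625,-0.0263,0.0813,0,0,0],[-0.1775,-0.0288,0.1,0,0,0],[-0.1775,-0.0288,0.1,0,0,0],[-0.1775,-0.0288,0.1,0,0,0]],
])

```text
t: 2.68
tcp_pos: [399.0, -290.0, 248.6]
eef_rot: [-2.121, -2.313, -0.001]
contact_force: [-1.1, 1.2, -0.1]
gripper_width: 79.6
finger_force: 0.0
```

```bash
python3 - <<'E'
from h import *
go(400.5,-292,153,5)
s=bot.read_state();c=bot.camera_params('wrist');p,d=bot.grab_frame('wrist');cv2.imwrite('pics/w1.png',p[:,:,::-1])
E
```

```text
t 2.68 tcp [ 399.  -290.   248.6] shift [-0.0024  0.0014  0.0956] turn [-0.08 -0.14 -0.04] w 79.6 F [-1.1  1.2 -0.1]
```

View pics/w1.png

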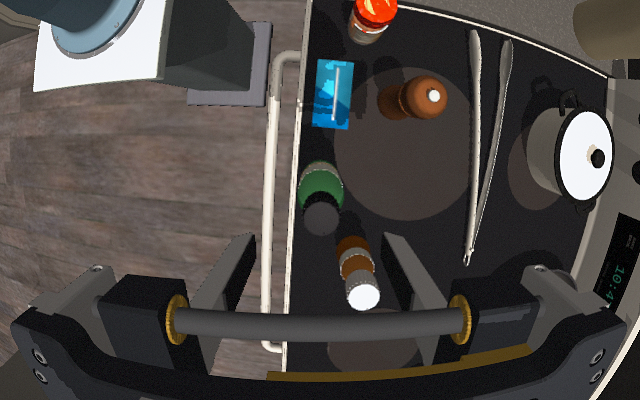

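The wrist view shows the oil cap at (320,215), centred between the open fingers. I'll descend.

Scaled: 0.095 m is 0.1188, 0.088 m is 0.11.

>>> jog_arm([
  [[-0.0025,0.0013,0.0188,0,0,0],[-0.0025,0.0013,0.0375,0,0,0],[-0.0025,0.0013,0.0563,0,0,0],[-0.0025,0.0013,0.075,0,0,0],[-0.0025,0.0013,0.0938,0,0,0],[-0.0025,0.0013,0.11,0,0,0],[-0.0025,0.0013,0.1188,0,0,0],[-0.0025,0.0013,0.1188,0,0,0]],
])

```text
t: 3.4
tcp_pos: [400.9, -291.1, 154.2]
eef_rot: [-2.12, -2.317, -0.0]
contact_force: [0.4, 0.9, -0.3]
gripper_width: 79.8
finger_force: 0.0
```

>>> jog_arm([
  [[0,0,0,0,0,0],[0,0,0,0,0,0],[0,0,0,0,0,0],[0,0,0,0,0,0],[0,0,0,0,0,0],[0,0,0,0,0,0],[0,0,0,0,0,0],[0,0,0,0,0,0]],
], fingers=0, squeeze=25)

```text
t: 4.07
tcp_pos: [400.8, -292.3, 154.5]
eef_rot: [2.122, 2.316, 0.0]
contact_force: [1.0, 0.1, -0.3]
gripper_width: 30.6
finger_force: 25.0
```

Scaled: -0.15 m is -0.1875, -0.145 m is -0.1813.

>>> jog_arm([
  [[0,0,-0.0125,0,0,0],[0,0,-0.0375,0,0,0],[0,0,-0.0688,0,0,0],[0,0,-0.1,0,0,0],[0,0,-0.1313,0,0,0],[0,0,-0.1625,0,0,0],[0,0,-0.1813,0,0,0],[0,0,-0.1875,0,0,0]],
])

```text
t: 4.73
tcp_pos: [401.4, -293.0, 307.9]
eef_rot: [2.119, 2.313, -0.001]
contact_force: [0.2, -0.0, -3.1]
gripper_width: 30.6
finger_force: 25.0
```

```bash
python3 -c "
from h import *
go(461.6,322.2,304,5)"
```

```text
t 4.73 tcp [ 401.4 -293.   307.9] shift [0.6076 0.1137 0.0018] turn [0.16 0.23 0.01] w 30.6 F [ 0.2 -0.  -3.1]
```

Scaled: 0.206 m is 0.2575, 0.174 m is 0.2175.

>>> jog_arm([
  [[0.01,0.0019,0,0,0,0],[0.03,0.0056,0,0,0,0],[0.06,0.0113,0,0,0,0],[0.0975,0.0183,0,0,0,0],[0.1375,0.0258,0,0,0,0],[0.1775,0.0333,0,0,0,0],[0.2175,0.0408,0,0,0,0],[0.2575,0.0483,0,0,0,0]],
])

```text
t: 5.4
tcp_pos: [420.0, -81.3, 302.3]
eef_rot: [-2.12, -2.313, 0.001]
contact_force: [-0.3, -0.3, -3.5]
gripper_width: 30.6
finger_force: 25.0
```

Scaled: 0.25 m is 0.3125, 0.224 m is 0.28.

>>> jog_arm([
  [[0.04,0.0075,0,0,0,0],[0.08,0.015,0,0,0,0],[0.12,0.0225,0,0,0,0],[0.16,0.03,0,0,0,0],[0.2,0.0375,0,0,0,0],[0.24,0.045,0,0,0,0],[0.28,0.0525,0,0,0,0],[0.3125,0.0581,0,0,0,0]],
])

```text
t: 6.07
tcp_pos: [444.0, 171.9, 302.3]
eef_rot: [-2.119, -2.316, 0.004]
contact_force: [1.3, 1.0, -2.7]
gripper_width: 30.2
finger_force: 25.0
```

Scaled: 0.152 m is 0.19, 0.15 m is 0.1875.

>>> jog_arm([
  [[0.035,0.0063,0,0,0,0],[0.0688,0.0125,0,0,0,0],[0.1,0.02,0,0,0,0],[0.1313,0.025,0,0,0,0],[0.1563,0.0288,0,0,0,0],[0.175,0.0325,0,0,0,0],[0.1875,0.035,0,0,0,0],[0.19,0.0356,0,0,0,0]],
])

```text
t: 6.73
tcp_pos: [459.6, 324.4, 302.5]
eef_rot: [-2.119, -2.317, 0.005]
contact_force: [-0.7, 0.4, -2.2]
gripper_width: 30.7
finger_force: 25.0
```

```bash
python3 - <<'E'
from h import *
go(461.6,322.2,173.5,5)
p,d=bot.grab_frame('scene');cv2.imwrite('pics/s2.png',cv2.resize(p[60:260,140:460],None,fx=2,fy=2)[:,:,::-1])
go(461.6,322.2,173.5,5)
E
```

```text
t 6.73 tcp [459.6 324.4 302.5] shift [-0.0023  0.0022  0.129 ] turn [-0.19  0.05  0.12] w 30.7 F [-0.7  0.4 -2.2]
t 6.78 tcp [459.9 323.8 302.9] shift [-0.0016  0.0019  0.1294] turn [-0.16  0.05  0.08] w 30.5 F [-0.5  0.6 -3. ]
```

View pics/s2.png

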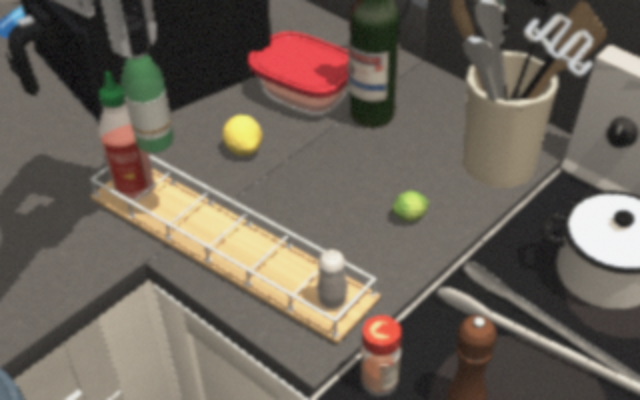

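The crop shows the oil bottle held upright at (147,105), above the second place, beside the sauce at (125,140). I'll lower it in two stages.

Scaled: 0.078 m is 0.0975, -0.0015 m is -0.0019.

>>> jog_arm([
  [[-0.0019,0.0019,0.0125,0,0,0],[-0.0019,0.0019,0.0313,0,0,0],[-0.0019,0.0019,0.0563,0,0,0],[-0.0019,0.0019,0.075,0,0,0],[-0.0019,0.0019,0.09,0,0,0],[-0.0019,0.0019,0.0975,0,0,0],[-0.0019,0.0019,0.0975,0,0,0],[-0.0019,0.0019,0.0975,0,0,0]],
])

```text
t: 7.45
tcp_pos: [462.6, 321.6, 226.6]
eef_rot: [2.123, 2.316, 0.0]
contact_force: [0.2, -0.0, -2.1]
gripper_width: 30.3
finger_force: 25.0
```

```bash
python3 - <<'E'
from h import *
c=bot.camera_params('scene');p,d=bot.grab_frame('scene');w=cloud(c,d)
# held bottle: body points around the target between z=75 and 160; slice axis
for lo,hi in((85,110),(110,140),(140,165)):
    m=(abs(w[...,0]-461)<40)&(abs(w[...,1]-322)<38)&(w[...,2]>lo)&(w[...,2]<hi);q=w[m]
    A=np.c_[2*q[:,:2],np.ones(len(q))];s=np.linalg.lstsq(A,(q[:,:2]**2).sum(1),rcond=None)[0]
    print(lo,hi,len(q),s[:2].round(1),'r',np.sqrt(s[2]+s[0]**2+s[1]**2).round(1),q.min(0).round(),q.max(0).round())
go(461.6,322.2,173.5,5)
E
```

```text
85 110 127 [462.  320.9] r 23.7 [436. 295.  85.] [483. 333. 110.]
110 140 169 [462.2 320.8] r 23.7 [436. 293. 110.] [483. 335. 140.]
140 165 146 [462.1 321.2] r 23.6 [436. 294. 140.] [484. 333. 165.]
t 7.5 tcp [463.  321.9 227.4] shift [ 0.0004 -0.0015  0.0539] turn [ 0.09 -0.03 -0.01] w 30.5 F [-0.   0.  -2.7]
```

Scaled: 0.052 m is 0.065, 0.05 m is 0.0625.

>>> jog_arm([
  [[0,0,0.015,0,0,0],[0,0,0.03,0,0,0],[0,0,0.0425,0,0,0],[0,0,0.0525,0,0,0],[0,0,0.0588,0,0,0],[0,0,0.0625,0,0,0],[0,0,0.065,0,0,0],[0,0,0.065,0,0,0]],
])

```text
t: 8.17
tcp_pos: [462.4, 322.0, 174.2]
eef_rot: [-2.122, -2.316, 0.001]
contact_force: [0.5, -0.5, -2.8]
gripper_width: 30.4
finger_force: 25.0
```

Scaled: 0.001 m is 0.0013, 0.0005 m is 0.0006.

>>> jog_arm([
  [[0,0,0.0006,0,0,0],[0,0,0.0013,0,0,0],[0,0,0.0013,0,0,0]],
])

```text
t: 8.42
tcp_pos: [462.7, 322.1, 173.8]
eef_rot: [2.122, 2.316, 0.001]
contact_force: [0.8, 0.4, -2.9]
gripper_width: 30.6
finger_force: 25.0
```

Not yet supported (force is still -2.9 N). I'll creep down.

Scaled: 0.001 m is 0.0013, 0.0005 m is 0.0006.

>>> jog_arm([
  [[0,0,0.0006,0,0,0],[0,0,0.0013,0,0,0],[0,0,0.0013,0,0,0]],
])

```text
t: 8.67
tcp_pos: [462.9, 322.2, 173.5]
eef_rot: [2.122, 2.316, 0.002]
contact_force: [-2.0, -0.1, 2.5]
gripper_width: 30.4
finger_force: 25.0
```

Scaled: 0.001 m is 0.0013, 0.0005 m is 0.0006.

>>> jog_arm([
  [[0,0,0.0006,0,0,0],[0,0,0.0013,0,0,0],[0,0,0.0013,0,0,0]],
])

```text
t: 8.92
tcp_pos: [463.1, 322.2, 173.4]
eef_rot: [2.122, 2.316, 0.002]
contact_force: [-1.5, -1.6, 7.3]
gripper_width: 30.6
finger_force: 25.0
```

Scaled: -0.001 m is -0.0013.

>>> jog_arm([
  [[0,0,-0.0013,0,0,0],[0,0,-0.0013,0,0,0],[0,0,-0.0013,0,0,0],[0,0,-0.0013,0,0,0],[0,0,-0.0013,0,0,0],[0,0,-0.0013,0,0,0]],
], fingers=0.75)

```text
t: 9.42
tcp_pos: [462.3, 321.9, 172.2]
eef_rot: [-2.122, -2.316, 0.0]
contact_force: [0.1, 0.3, -0.1]
gripper_width: 66.9
finger_force: 0.0
```

Scaled: -0.125 m is -0.1563, -0.115 m is -0.1438.

>>> jog_arm([
  [[0,0,-0.0125,0,0,0],[0,0,-0.0313,0,0,0],[0,0,-0.0563,0,0,0],[0,0,-0.0875,0,0,0],[0,0,-0.1188,0,0,0],[0,0,-0.1438,0,0,0],[0,0,-0.1563,0,0,0]],
])

```text
t: 10.0
tcp_pos: [463.5, 322.5, 301.7]
eef_rot: [2.121, 2.315, 0.008]
contact_force: [0.5, 0.9, 0.8]
gripper_width: 70.7
finger_force: 0.0
```

```bash
cat >> h.py <<'E'
def where(x,y,lo,hi,rad=40):
    for n in('scene','top'):
        p,d=bot.grab_frame(n);q=cloud(bot.camera_params(n),d).reshape(-1,3)
        q=q[(np.hypot(q[:,0]-x,q[:,1]-y)<rad)&(q[:,2]>lo)&(q[:,2]<hi)]
        if len(q): print(n,len(q),'ztop',np.percentile(q[:,2],98).round(1),'top mid',q[q[:,2]>np.percentile(q[:,2],98)-8].mean(0).round(1))
E
python3 - <<'E'
from h import *
where(462,322,60,215,35)
go(490,-179.3,220,5)
E
```

```text
scene 737 ztop 198.4 top mid [461.  320.4 196.2]
top 355 ztop 200.3 top mid [463.2 320.6 198. ]
t 10.1 tcp [463.4 322.4 300.1] shift [-0.5022 -0.0177  0.0793] turn [ 0.26 -0.08  0.01] w 70.2 F [ 0.5  0.5 -0.1]
```

Scaled: -0.264 m is -0.33, -0.08 m is -0.1.

>>> jog_arm([
  [[-0.0188,-0.0006,0,0,0,0],[-0.0563,-0.0019,0,0,0,0],[-0.1,-0.0038,0,0,0,0],[-0.145,-0.005,0,0,0,0],[-0.1913,-0.0063,0,0,0,0],[-0.2375,-0.0081,0,0,0,0],[-0.2838,-0.01,0,0,0,0],[-0.33,-0.0113,0,0,0,0]],
])

```text
t: 10.77
tcp_pos: [475.4, 56.6, 295.6]
eef_rot: [-2.12, -2.315, 0.003]
contact_force: [0.6, -0.4, 0.3]
gripper_width: 70.7
finger_force: 0.0
```

Scaled: -0.238 m is -0.2975, -0.003 m is -0.0038.

>>> jog_arm([
  [[-0.0463,-0.0019,0,0,0,0],[-0.0925,-0.0038,0,0,0,0],[-0.1388,-0.005,0.0125,0,0,0],[-0.185,-0.0063,0.0313,0,0,0],[-0.2288,-0.0081,0.0563,0,0,0],[-0.265,-0.01,0.075,0,0,0],[-0.2888,-0.0106,0.0875,0,0,0],[-0.2975,-0.0106,0.0975,0,0,0]],
])

```text
t: 11.43
tcp_pos: [487.4, -181.4, 216.3]
eef_rot: [-2.123, -2.31, 0.002]
contact_force: [-0.3, 0.6, -0.0]
gripper_width: 70.2
finger_force: 0.0
```

>>> jog_arm([
  [[0,0,0,0,0,0],[0,0,0,0,0,0]],
])

```text
t: 11.6
tcp_pos: [488.3, -178.8, 218.4]
eef_rot: [-2.121, -2.315, 0.0]
contact_force: [-0.9, -0.6, 0.4]
gripper_width: 70.3
finger_force: 0.0
```

```bash
python3 - <<'E'
from h import *
go(490,-179.3,113,5)
E
```

```text
t 11.6 tcp [ 488.3 -178.8  218.4] shift [-0.0008  0.0018  0.1054] turn [-0.1  -0.1   0.01] w 70.3 F [-0.9 -0.6  0.4]
```

Scaled: 0.105 m is 0.1313, 0.097 m is 0.1213.

>>> jog_arm([
  [[-0.0006,0.0019,0.0188,0,0,0],[-0.0006,0.0019,0.04,0,0,0],[-0.0006,0.0019,0.0613,0,0,0],[-0.0006,0.0019,0.0825,0,0,0],[-0.0006,0.0019,0.1038,0,0,0],[-0.0006,0.0019,0.1213,0,0,0],[-0.0006,0.0019,0.1313,0,0,0],[-0.0006,0.0019,0.1313,0,0,0]],
])

```text
t: 12.27
tcp_pos: [489.8, -178.3, 113.3]
eef_rot: [-2.118, -2.317, 0.0]
contact_force: [0.4, -1.6, 0.0]
gripper_width: 70.3
finger_force: 0.0
```

>>> jog_arm([
  [[0,0,0,0,0,0],[0,0,0,0,0,0],[0,0,0,0,0,0],[0,0,0,0,0,0],[0,0,0,0,0,0],[0,0,0,0,0,0]],
], fingers=0, squeeze=20)

```text
t: 12.77
tcp_pos: [491.0, -180.4, 115.3]
eef_rot: [2.121, 2.315, 0.001]
contact_force: [0.9, 0.2, 2.6]
gripper_width: 42.5
finger_force: 20.0
```

Scaled: -0.145 m is -0.1813, -0.14 m is -0.175.

>>> jog_arm([
  [[0,0,-0.01,0,0,0],[0,0,-0.0313,0,0,0],[0,0,-0.0625,0,0,0],[0,0,-0.0938,0,0,0],[0,0,-0.125,0,0,0],[0,0,-0.1563,0,0,0],[0,0,-0.175,0,0,0],[0,0,-0.1813,0,0,0]],
])

```text
t: 13.43
tcp_pos: [491.3, -180.6, 262.8]
eef_rot: [2.119, 2.313, 0.001]
contact_force: [0.6, -0.6, -2.1]
gripper_width: 42.5
finger_force: 20.0
```

```bash
python3 -c "
from h import *
go(468.2,250.5,260,5)"
```

```text
t 13.43 tcp [ 491.3 -180.6  262.8] shift [0.4315 0.0147 0.0016] turn [0.21 0.17 0.01] w 42.5 F [ 0.6 -0.6 -2.1]
```

Scaled: 0.214 m is 0.2675, 0.01 m is 0.0125.

>>> jog_arm([
  [[0.0125,0,0,0,0,0],[0.0375,0.0013,0,0,0,0],[0.07,0.0025,0,0,0,0],[0.1075,0.0038,0,0,0,0],[0.1475,0.005,0,0,0,0],[0.1875,0.0063,0,0,0,0],[0.2275,0.0075,0,0,0,0],[0.2675,0.0088,0,0,0,0]],
])

```text
t: 14.1
tcp_pos: [476.8, 36.0, 257.2]
eef_rot: [-2.12, -2.314, 0.003]
contact_force: [0.5, 0.3, -2.7]
gripper_width: 42.9
finger_force: 20.0
```

Scaled: 0.217 m is 0.2713, 0.003 m is 0.0038.

>>> jog_arm([
  [[0.04,0.0013,0,0,0,0],[0.08,0.0025,0,0,0,0],[0.12,0.0038,0,0,0,0],[0.16,0.005,0,0,0,0],[0.2,0.0063,0,0,0,0],[0.2338,0.0075,0,0,0,0],[0.2575,0.0088,0,0,0,0],[0.2713,0.0094,0,0,0,0]],
])

```text
t: 14.77
tcp_pos: [465.1, 252.7, 257.2]
eef_rot: [-2.118, -2.317, 0.005]
contact_force: [-0.0, -0.9, -1.8]
gripper_width: 42.9
finger_force: 20.0
```

Scaled: 0.06 m is 0.075, 0.055 m is 0.0688.

>>> jog_arm([
  [[0,0,0.0188,0,0,0],[0,0,0.0375,0,0,0],[0,0,0.0563,0,0,0],[0,0,0.0688,0,0,0],[0,0,0.075,0,0,0],[0,0,0.075,0,0,0],[0,0,0.075,0,0,0]],
])

```text
t: 15.35
tcp_pos: [467.2, 250.4, 199.5]
eef_rot: [-2.122, -2.316, 0.0]
contact_force: [0.4, -0.3, -2.9]
gripper_width: 42.7
finger_force: 20.0
```

```bash
python3 - <<'E'
from h import *
go(468.2,250.5,134,5)
where(468,250,70,150,34)
c=bot.camera_params('scene');p,d=bot.grab_frame('scene');w=cloud(c,d)
for lo,hi in((55,75),(75,95),(95,115),(135,160)):
    m=(abs(w[...,0]-468)<36)&(abs(w[...,1]-250)<34)&(w[...,2]>lo)&(w[...,2]<hi);q=w[m]
    if len(q)<10: continue
    A=np.c_[2*q[:,:2],np.ones(len(q))];s=np.linalg.lstsq(A,(q[:,:2]**2).sum(1),rcond=None)[0]
    print(lo,hi,len(q),s[:2].round(1),'r',np.sqrt(s[2]+s[0]**2+s[1]**2).round(1))
go(468.2,250.5,134,5)
E
```

```text
t 15.35 tcp [467.2 250.4 199.5] shift [-0.      0.001   0.0655] turn [-0.01  0.   -0.01] w 42.7 F [ 0.4 -0.3 -2.9]
scene 336 ztop 148.5 top mid [459.8 242.2 145.7]
top 118 ztop 147.1 top mid [462.6 237.6 145.5]
75 95 61 [468.2 251.5] r 22.6
95 115 115 [467.4 251. ] r 20.4
135 160 91 [466.3 250. ] r 13.9
t 15.5 tcp [467.8 250.7 200.5] shift [-0.0002  0.0002  0.0665] turn [ 0.11 -0.02  0.  ] w 42.7 F [-0.   0.2 -1.5]
```

Scaled: 0.064 m is 0.08, 0.062 m is 0.0775.

>>> jog_arm([
  [[0,0.0006,0.0175,0,0,0],[0,0.0006,0.035,0,0,0],[0,0.0006,0.0525,0,0,0],[0,0.0006,0.065,0,0,0],[0,0.0006,0.0725,0,0,0],[0,0.0006,0.0775,0,0,0],[0,0.0006,0.08,0,0,0],[0,0.0006,0.08,0,0,0]],
])

```text
t: 16.17
tcp_pos: [467.8, 250.7, 135.6]
eef_rot: [2.122, 2.316, 0.0]
contact_force: [-0.1, -0.2, -2.3]
gripper_width: 43.0
finger_force: 20.0
```

Scaled: 0.001 m is 0.0013, 0.0005 m is 0.0006.

>>> jog_arm([
  [[0,0,0.0006,0,0,0],[0,0,0.0013,0,0,0],[0,0,0.0013,0,0,0]],
])

```text
t: 16.42
tcp_pos: [468.0, 250.7, 134.9]
eef_rot: [2.122, 2.316, 0.001]
contact_force: [0.6, -0.7, -2.0]
gripper_width: 42.4
finger_force: 20.0
```

Scaled: 0.001 m is 0.0013, 0.0005 m is 0.0006.

>>> jog_arm([
  [[0,0,0.0006,0,0,0],[0,0,0.0013,0,0,0],[0,0,0.0013,0,0,0]],
])

```text
t: 16.67
tcp_pos: [468.1, 250.8, 134.3]
eef_rot: [2.122, 2.316, 0.001]
contact_force: [0.4, -0.3, 2.1]
gripper_width: 42.6
finger_force: 20.0
```

>>> jog_arm([
  [[0,0,0,0,0,0],[0,0,0,0,0,0],[0,0,0,0,0,0],[0,0,0,0,0,0],[0,0,0,0,0,0],[0,0,0,0,0,0]],
], fingers=0.75)

```text
t: 17.17
tcp_pos: [467.7, 250.6, 133.4]
eef_rot: [2.122, 2.316, 0.0]
contact_force: [0.5, 0.3, -0.0]
gripper_width: 70.3
finger_force: 0.0
```

Scaled: -0.125 m is -0.1563, -0.115 m is -0.1438.

>>> jog_arm([
  [[0,0,-0.0125,0,0,0],[0,0,-0.0313,0,0,0],[0,0,-0.0563,0,0,0],[0,0,-0.0875,0,0,0],[0,0,-0.1188,0,0,0],[0,0,-0.1438,0,0,0],[0,0,-0.1563,0,0,0]],
])

```text
t: 17.75
tcp_pos: [468.9, 251.1, 262.5]
eef_rot: [2.12, 2.314, 0.007]
contact_force: [-0.4, 1.1, 0.9]
gripper_width: 70.5
finger_force: 0.0
```

```bash
python3 - <<'E'
from h import *
where(468,250,60,185,34)
where(457.5,-396.5,90,140,34)
go(457.5,-396.5,195,5)
E
```

```text
scene 499 ztop 169.3 top mid [467.2 248.9 164.4]
top 228 ztop 171.6 top mid [468.4 250.1 166.9]
scene 389 ztop 129.5 top mid [ 456.6 -396.5  126.6]
top 164 ztop 132.0 top mid [ 458.6 -396.8  128.2]
t 17.95 tcp [467.3 250.5 257.6] shift [-0.6437 -0.0662  0.0628] turn [-0.07  0.01  0.01] w 70.5 F [-0.6 -0.8  0. ]
```

Scaled: -0.264 m is -0.33, -0.227 m is -0.2838.

>>> jog_arm([
  [[-0.0188,-0.0019,0,0,0,0],[-0.0563,-0.0056,0,0,0,0],[-0.1,-0.01,0,0,0,0],[-0.145,-0.015,0,0,0,0],[-0.1913,-0.02,0,0,0,0],[-0.2375,-0.0244,0,0,0,0],[-0.2838,-0.0294,0,0,0,0],[-0.33,-0.0338,0,0,0,0]],
])

```text
t: 18.62
tcp_pos: [462.5, -16.1, 256.4]
eef_rot: [-2.12, -2.314, 0.002]
contact_force: [0.4, 0.0, 0.2]
gripper_width: 70.4
finger_force: 0.0
```

Scaled: -0.285 m is -0.3563, -0.255 m is -0.3188.

>>> jog_arm([
  [[-0.0463,-0.005,0,0,0,0],[-0.0925,-0.01,0,0,0,0],[-0.1388,-0.0144,0,0,0,0],[-0.185,-0.0188,0,0,0,0],[-0.2313,-0.0238,0,0,0,0],[-0.2775,-0.0288,0,0,0,0],[-0.3188,-0.0331,0,0,0,0],[-0.3563,-0.0369,0,0,0,0]],
])

```text
t: 19.28
tcp_pos: [458.1, -302.7, 256.1]
eef_rot: [-2.121, -2.312, -0.0]
contact_force: [-0.4, 0.8, -0.0]
gripper_width: 70.5
finger_force: 0.0
```

>>> jog_arm([
  [[-0.0375,-0.0038,0.0125,0,0,0],[-0.0688,-0.0069,0.0313,0,0,0],[-0.0938,-0.0094,0.05,0,0,0],[-0.1125,-0.0113,0.0688,0,0,0],[-0.1188,-0.0119,0.0775,0,0,0],[-0.1188,-0.0119,0.0775,0,0,0],[-0.1188,-0.0119,0.0775,0,0,0],[-0.1188,-0.0119,0.0775,0,0,0]],
])

```text
t: 19.95
tcp_pos: [458.5, -395.9, 197.0]
eef_rot: [2.121, 2.317, 0.0]
contact_force: [-0.3, -0.7, 0.6]
gripper_width: 70.8
finger_force: 0.0
```

```bash
python3 - <<'E'
from h import *
go(457.5,-396.6,102,5)
E
```

```text
t 19.95 tcp [ 458.5 -395.9  197. ] shift [-0.0006 -0.0011  0.095 ] turn [0.02 0.01 0.06] w 70.8 F [-0.3 -0.7  0.6]
```

Scaled: 0.093 m is 0.1163, 0.06 m is 0.075.

>>> jog_arm([
  [[-0.0006,-0.0013,0.0188,0,0,0],[-0.0006,-0.0013,0.0375,0,0,0],[-0.0006,-0.0013,0.0563,0,0,0],[-0.0006,-0.0013,0.075,0,0,0],[-0.0006,-0.0013,0.0938,0,0,0],[-0.0006,-0.0013,0.1088,0,0,0],[-0.0006,-0.0013,0.1163,0,0,0],[-0.0006,-0.0013,0.1163,0,0,0]],
])

```text
t: 20.62
tcp_pos: [457.0, -396.2, 102.6]
eef_rot: [-2.12, -2.316, -0.0]
contact_force: [0.1, 1.1, -0.4]
gripper_width: 70.4
finger_force: 0.0
```

>>> jog_arm([
  [[0,0,0,0,0,0],[0,0,0,0,0,0],[0,0,0,0,0,0],[0,0,0,0,0,0],[0,0,0,0,0,0],[0,0,0,0,0,0],[0,0,0,0,0,0]],
], fingers=0, squeeze=22)

```text
t: 21.2
tcp_pos: [457.4, -397.5, 103.8]
eef_rot: [2.122, 2.316, -0.0]
contact_force: [0.2, -0.9, 1.7]
gripper_width: 35.6
finger_force: 22.0
```

```bash
python3 -c "
from h import *
go(474.2,178.7,247,5)"
```

```text
t 21.2 tcp [ 457.4 -397.5  103.8] shift [ 0.5724  0.0671 -0.1435] turn [0.02 0.03 0.01] w 35.6 F [ 0.2 -0.9  1.7]
```

Scaled: -0.145 m is -0.1813, -0.14 m is -0.175.

>>> jog_arm([
  [[0,0,-0.01,0,0,0],[0,0,-0.0313,0,0,0],[0,0,-0.0625,0,0,0],[0,0,-0.0938,0,0,0],[0,0,-0.125,0,0,0],[0,0,-0.1563,0,0,0],[0,0,-0.175,0,0,0],[0,0,-0.1813,0,0,0]],
])

```text
t: 21.87
tcp_pos: [458.1, -398.2, 252.3]
eef_rot: [2.118, 2.313, -0.001]
contact_force: [0.2, -0.6, -1.4]
gripper_width: 35.4
finger_force: 22.0
```

Scaled: 0.214 m is 0.2675, 0.001 m is 0.0013.

>>> jog_arm([
  [[0.0125,0.0013,0,0,0,0],[0.0375,0.0044,0,0,0,0],[0.07,0.0081,0,0,0,0],[0.1075,0.0125,0,0,0,0],[0.1475,0.0173,0,0,0,0],[0.1875,0.0219,0,0,0,0],[0.2275,0.0266,0,0,0,0],[0.2675,0.0313,0,0,0,0]],
])

```text
t: 22.53
tcp_pos: [462.1, -179.2, 246.2]
eef_rot: [-2.12, -2.313, 0.0]
contact_force: [0.4, -0.8, -1.5]
gripper_width: 35.8
finger_force: 22.0
```

Scaled: 0.254 m is 0.3175, 0.224 m is 0.28.

>>> jog_arm([
  [[0.04,0.0048,0,0,0,0],[0.08,0.0094,0,0,0,0],[0.12,0.0141,0,0,0,0],[0.16,0.0188,0,0,0,0],[0.2,0.0235,0,0,0,0],[0.24,0.0281,0,0,0,0],[0.28,0.0328,0,0,0,0],[0.3175,0.0371,0,0,0,0]],
])

```text
t: 23.2
tcp_pos: [469.0, 76.0, 246.4]
eef_rot: [-2.12, -2.315, 0.003]
contact_force: [0.4, 0.0, -2.0]
gripper_width: 35.8
finger_force: 22.0
```

Scaled: 0.104 m is 0.13, 0.096 m is 0.12.

>>> jog_arm([
  [[0.0375,0.0044,0,0,0,0],[0.07,0.0081,0,0,0,0],[0.1,0.0118,0,0,0,0],[0.12,0.0141,0,0,0,0],[0.13,0.0153,0,0,0,0],[0.13,0.0153,0.015,0,0,0],[0.13,0.0153,0.0313,0,0,0],[0.13,0.0153,0.0438,0,0,0]],
])

```text
t: 23.87
tcp_pos: [472.7, 177.6, 210.8]
eef_rot: [-2.122, -2.315, 0.004]
contact_force: [-0.1, 0.1, -0.5]
gripper_width: 35.8
finger_force: 22.0
```

Scaled: 0.02 m is 0.025, 0.018 m is 0.0225.

>>> jog_arm([
  [[0,0,0.0125,0,0,0],[0,0,0.0225,0,0,0],[0,0,0.025,0,0,0],[0,0,0.025,0,0,0],[0,0,0.025,0,0,0]],
])

```text
t: 24.28
tcp_pos: [474.2, 178.2, 193.7]
eef_rot: [2.122, 2.316, 0.001]
contact_force: [0.2, 0.5, -1.2]
gripper_width: 35.4
finger_force: 22.0
```

```bash
cat >> h.py <<'E'
def slices(x,y,bands,rad=36):
    c=bot.camera_params('scene');p,d=bot.grab_frame('scene');w=cloud(c,d).reshape(-1,3)
    for lo,hi in bands:
        q=w[(np.hypot(w[:,0]-x,w[:,1]-y)<rad)&(w[:,2]>lo)&(w[:,2]<hi)]
        if len(q)<10: continue
        A=np.c_[2*q[:,:2],np.ones(len(q))];s=np.linalg.lstsq(A,(q[:,:2]**2).sum(1),rcond=None)[0]
        print(lo,hi,len(q),s[:2].round(1),'r',np.sqrt(s[2]+s[0]**2+s[1]**2).round(1))
E
python3 - <<'E'
from h import *
go(474.2,178.7,122,5)
slices(474,178,((95,110),(110,130),(130,150)))
go(474.2,178.7,122,5)
E
```

```text
t 24.28 tcp [474.2 178.2 193.7] shift [0.0005 0.     0.0717] turn [ 0.03 -0.   -0.01] w 35.4 F [ 0.2  0.5 -1.2]
95 110 94 [474.2 177.9] r 22.8
110 130 105 [473.3 177.6] r 20.6
130 150 110 [473.6 178.3] r 20.7
t 24.33 tcp [474.4 178.3 194.1] shift [ 0.0004 -0.0003  0.0721] turn [ 0.07 -0.   -0.  ] w 35.7 F [ 0.4 -0.  -1.8]
```

Scaled: 0.069 m is 0.0863, 0.03 m is 0.0375.

>>> jog_arm([
  [[0.0006,0,0.0188,0,0,0],[0.0006,0,0.0375,0,0,0],[0.0006,0,0.055,0,0,0],[0.0006,0,0.0688,0,0,0],[0.0006,0,0.0775,0,0,0],[0.0006,0,0.0838,0,0,0],[0.0006,0,0.0863,0,0,0],[0.0006,0,0.0863,0,0,0]],
])

```text
t: 25.0
tcp_pos: [474.0, 178.9, 124.5]
eef_rot: [2.122, 2.316, 0.0]
contact_force: [-0.4, 0.6, -0.9]
gripper_width: 35.9
finger_force: 22.0
```

Scaled: 0.001 m is 0.0013, 0.0005 m is 0.0006.

>>> jog_arm([
  [[0,0,0.0006,0,0,0],[0,0,0.0013,0,0,0],[0,0,0.0013,0,0,0]],
])

```text
t: 25.25
tcp_pos: [474.2, 179.0, 123.9]
eef_rot: [2.122, 2.316, 0.001]
contact_force: [-0.1, 0.0, -1.5]
gripper_width: 35.7
finger_force: 22.0
```

Scaled: 0.001 m is 0.0013, 0.0005 m is 0.0006.

>>> jog_arm([
  [[0,0,0.0006,0,0,0],[0,0,0.0013,0,0,0],[0,0,0.0013,0,0,0]],
])

```text
t: 25.5
tcp_pos: [474.1, 179.0, 122.8]
eef_rot: [2.122, 2.316, 0.001]
contact_force: [-0.0, 0.5, 0.3]
gripper_width: 35.8
finger_force: 22.0
```

Scaled: 0.0005 m is 0.0006.

>>> jog_arm([
  [[0,0,0.0006,0,0,0],[0,0,0.0006,0,0,0],[0,0,0.0006,0,0,0]],
])

```text
t: 25.75
tcp_pos: [474.3, 179.0, 122.8]
eef_rot: [2.122, 2.316, 0.001]
contact_force: [-1.2, -0.6, 5.3]
gripper_width: 35.7
finger_force: 22.0
```

>>> jog_arm([
  [[0,0,0,0,0,0],[0,0,0,0,0,0],[0,0,0,0,0,0],[0,0,0,0,0,0],[0,0,0,0,0,0],[0,0,0,0,0,0]],
], fingers=0.75)

```text
t: 26.25
tcp_pos: [473.8, 178.9, 121.8]
eef_rot: [-2.122, -2.316, 0.0]
contact_force: [-0.6, -0.2, 0.6]
gripper_width: 69.6
finger_force: 0.0
```

Scaled: -0.1 m is -0.125, -0.095 m is -0.1188.

>>> jog_arm([
  [[0,0,-0.0125,0,0,0],[0,0,-0.0313,0,0,0],[0,0,-0.0563,0,0,0],[0,0,-0.0813,0,0,0],[0,0,-0.1063,0,0,0],[0,0,-0.1188,0,0,0],[0,0,-0.125,0,0,0],[0,0,-0.125,0,0,0]],
])

```text
t: 26.92
tcp_pos: [474.4, 179.0, 223.2]
eef_rot: [2.121, 2.315, 0.003]
contact_force: [-0.0, -0.2, -0.4]
gripper_width: 70.9
finger_force: 0.0
```

```bash
python3 - <<'E'
from h import *
where(474,178,60,160,34)
where(440.5,-83.5,75,140,34)
go(440.7,-83.5,180,5)
E
```

```text
scene 490 ztop 148.1 top mid [472.9 178.  145.6]
top 77 ztop 147.7 top mid [470.2 163.7 146.1]
scene 343 ztop 105.8 top mid [440.  -83.5 102.4]
top 183 ztop 108.1 top mid [440.8 -83.5 104.1]
t 27.12 tcp [473.1 178.8 220.5] shift [-0.2584 -0.0551  0.0407] turn [-0.15  0.01  0.01] w 70.9 F [ 0.2 -0.7  1. ]
```

Scaled: -0.245 m is -0.3063, 0.01 m is 0.0125.

>>> jog_arm([
  [[-0.0188,-0.0038,0,0,0,0],[-0.0563,-0.0119,0,0,0,0],[-0.1,-0.0213,0,0,0,0],[-0.1463,-0.0313,0,0,0,0],[-0.1925,-0.0413,0,0,0,0],[-0.2375,-0.0506,0,0,0,0],[-0.275,-0.0588,0.0125,0,0,0],[-0.3063,-0.065,0.025,0,0,0]],
], fingers=0.82)

```text
t: 27.78
tcp_pos: [442.9, -71.7, 201.4]
eef_rot: [2.124, 2.315, -0.0]
contact_force: [0.5, -0.2, -0.4]
gripper_width: 76.9
finger_force: 0.0
```

Scaled: 0.02 m is 0.025, -0.0135 m is -0.0169.

>>> jog_arm([
  [[-0.0125,-0.0025,0.0125,0,0,0],[-0.0169,-0.0038,0.025,0,0,0],[-0.0169,-0.0038,0.025,0,0,0],[-0.0169,-0.0038,0.025,0,0,0],[-0.0169,-0.0038,0.025,0,0,0]],
])

```text
t: 28.2
tcp_pos: [441.9, -82.3, 182.0]
eef_rot: [-2.12, -2.318, -0.0]
contact_force: [-0.2, -0.3, -0.1]
gripper_width: 76.7
finger_force: 0.0
```

```bash
python3 - <<'E'
from h import *
go(440.5,-83.5,84,5)
E
```

```text
t 28.2 tcp [441.9 -82.3 182. ] shift [-0.0011 -0.0015  0.098 ] turn [ 0.   -0.02  0.11] w 76.7 F [-0.2 -0.3 -0.1]
```

Scaled: 0.096 m is 0.12, 0.09 m is 0.1125.

>>> jog_arm([
  [[-0.0013,-0.0013,0.0188,0,0,0],[-0.0013,-0.0013,0.0375,0,0,0],[-0.0013,-0.0013,0.0575,0,0,0],[-0.0013,-0.0013,0.0775,0,0,0],[-0.0013,-0.0013,0.0975,0,0,0],[-0.0013,-0.0013,0.1125,0,0,0],[-0.0013,-0.0013,0.12,0,0,0],[-0.0013,-0.0013,0.12,0,0,0]],
])

```text
t: 28.87
tcp_pos: [440.3, -83.4, 85.2]
eef_rot: [-2.119, -2.317, 0.001]
contact_force: [0.5, 0.1, 0.1]
gripper_width: 77.2
finger_force: 0.0
```

>>> jog_arm([
  [[0,0,0,0,0,0],[0,0,0,0,0,0],[0,0,0,0,0,0],[0,0,0,0,0,0],[0,0,0,0,0,0],[0,0,0,0,0,0],[0,0,0,0,0,0]],
], fingers=0, squeeze=18)

```text
t: 29.45
tcp_pos: [441.1, -84.7, 86.4]
eef_rot: [2.122, 2.316, 0.001]
contact_force: [0.5, 1.1, 2.1]
gripper_width: 44.4
finger_force: 18.0
```

Scaled: -0.145 m is -0.1813, -0.14 m is -0.175.

>>> jog_arm([
  [[0,0,-0.01,0,0,0],[0,0,-0.0313,0,0,0],[0,0,-0.0625,0,0,0],[0,0,-0.0938,0,0,0],[0,0,-0.125,0,0,0],[0,0,-0.1563,0,0,0],[0,0,-0.175,0,0,0],[0,0,-0.1813,0,0,0]],
])

```text
t: 30.12
tcp_pos: [441.9, -85.0, 234.3]
eef_rot: [2.119, 2.313, 0.002]
contact_force: [0.2, 0.7, -1.7]
gripper_width: 43.8
finger_force: 18.0
```

```bash
python3 -c "
from h import *
go(480.4,107,230,5)"
```

```text
t 30.12 tcp [441.9 -85.  234.3] shift [0.1879 0.0551 0.0041] turn [0.26 0.15 0.01] w 43.8 F [ 0.2  0.7 -1.7]
```

>>> jog_arm([
  [[0.0125,0.0038,0,0,0,0],[0.0438,0.0131,0,0,0,0],[0.0838,0.025,0,0,0,0],[0.125,0.0375,0,0,0,0],[0.1663,0.0494,0,0,0,0],[0.2,0.0594,0,0,0,0],[0.2225,0.0663,0,0,0,0],[0.2338,0.0694,0,0,0,0]],
])

```text
t: 30.78
tcp_pos: [478.5, 109.4, 228.9]
eef_rot: [-2.117, -2.317, 0.003]
contact_force: [0.3, -0.7, -0.4]
gripper_width: 43.9
finger_force: 18.0
```

Scaled: 0.06 m is 0.075, 0.055 m is 0.0688.

>>> jog_arm([
  [[0,0,0.0188,0,0,0],[0,0,0.0375,0,0,0],[0,0,0.0563,0,0,0],[0,0,0.0688,0,0,0],[0,0,0.075,0,0,0],[0,0,0.075,0,0,0],[0,0,0.075,0,0,0]],
])

```text
t: 31.37
tcp_pos: [479.7, 106.5, 171.0]
eef_rot: [-2.122, -2.316, 0.0]
contact_force: [-0.2, -0.1, -0.4]
gripper_width: 43.8
finger_force: 18.0
```

```bash
python3 - <<'E'
from h import *
go(480.4,107,105,5)
slices(480,107,((88,105),(105,125),(125,145)),34)
go(480.4,107,105,5)
E
```

```text
t 31.37 tcp [479.7 106.5 171. ] shift [0.0004 0.0008 0.066 ] turn [-0.02 -0.   -0.01] w 43.8 F [-0.2 -0.1 -0.4]
88 105 82 [479.2 108. ] r 21.4
105 125 98 [479.1 107.5] r 21.2
125 145 100 [479.4 107.5] r 21.8
t 31.42 tcp [480.1 106.5 171.5] shift [0.0005 0.0003 0.0665] turn [ 0.05  0.01 -0.01] w 44.0 F [ 0.4 -0.2 -1.6]
```

Scaled: 0.064 m is 0.08, 0.0005 m is 0.0006.

>>> jog_arm([
  [[0,0.0006,0.0175,0,0,0],[0,0.0006,0.035,0,0,0],[0,0.0006,0.0525,0,0,0],[0,0.0006,0.065,0,0,0],[0,0.0006,0.0725,0,0,0],[0,0.0006,0.0775,0,0,0],[0,0.0006,0.08,0,0,0],[0,0.0006,0.08,0,0,0]],
])

```text
t: 32.08
tcp_pos: [480.4, 106.7, 107.1]
eef_rot: [2.122, 2.316, 0.0]
contact_force: [0.6, 0.2, -1.3]
gripper_width: 44.1
finger_force: 18.0
```

Scaled: 0.001 m is 0.0013, 0.0005 m is 0.0006.

>>> jog_arm([
  [[0,0,0.0006,0,0,0],[0,0,0.0013,0,0,0],[0,0,0.0013,0,0,0]],
])

```text
t: 32.33
tcp_pos: [480.5, 106.7, 106.4]
eef_rot: [2.122, 2.316, 0.001]
contact_force: [0.5, -0.1, -1.9]
gripper_width: 44.2
finger_force: 18.0
```

Scaled: 0.001 m is 0.0013, 0.0005 m is 0.0006.

>>> jog_arm([
  [[0,0,0.0006,0,0,0],[0,0,0.0013,0,0,0],[0,0,0.0013,0,0,0]],
])

```text
t: 32.58
tcp_pos: [480.5, 106.7, 105.4]
eef_rot: [2.122, 2.316, 0.001]
contact_force: [-0.8, 0.5, 3.0]
gripper_width: 44.0
finger_force: 18.0
```

Contact. I'll release, retract and look.

>>> jog_arm([
  [[0,0,0,0,0,0],[0,0,0,0,0,0],[0,0,0,0,0,0],[0,0,0,0,0,0],[0,0,0,0,0,0],[0,0,0,0,0,0]],
], fingers=0.75)

```text
t: 33.08
tcp_pos: [480.2, 106.7, 104.9]
eef_rot: [-2.122, -2.316, 0.0]
contact_force: [-0.1, 0.2, 0.7]
gripper_width: 70.3
finger_force: 0.0
```

Scaled: -0.18 m is -0.225, -0.165 m is -0.2063.

>>> jog_arm([
  [[0,0,-0.0125,0,0,0],[0,0,-0.0313,0,0,0],[0,0,-0.0625,0,0,0],[0,0,-0.1,0,0,0],[0,0,-0.1375,0,0,0],[0,0,-0.175,0,0,0],[0,0,-0.2063,0,0,0],[0,0,-0.225,0,0,0]],
])

```text
t: 33.75
tcp_pos: [481.3, 106.7, 289.5]
eef_rot: [2.119, 2.313, 0.006]
contact_force: [0.1, 0.2, 0.3]
gripper_width: 70.7
finger_force: 0.0
```

Scaled: -0.2 m is -0.25, -0.18 m is -0.225.

>>> jog_arm([
  [[-0.0375,0,0,0,0,0],[-0.075,0,0,0,0,0],[-0.1125,0,0,0,0,0],[-0.15,0,0,0,0,0],[-0.1875,0,0,0,0,0],[-0.225,0,0,0,0,0],[-0.25,0,0,0,0,0],[-0.25,0,0,0,0,0]],
])

```text
t: 34.42
tcp_pos: [497.7, -95.6, 285.7]
eef_rot: [2.126, 2.311, -0.001]
contact_force: [-0.9, 0.6, 0.4]
gripper_width: 70.6
finger_force: 0.0
```

```bash
python3 - <<'E'
from h import *
for k,x,y in(('oil',461.6,322.2),('mill',468,250.5),('soy',474,178.7),('spice',480.4,107),('salt',487,36),('sauce',457,394)): print(k);where(x,y,60,240,32)
p,d=bot.grab_frame('scene');cv2.imwrite('pics/end.png',p[:,:,::-1])
go(480,-90,285,5)
E
```

```text
oil
scene 736 ztop 198.4 top mid [461.4 320.3 196.3]
top 353 ztop 200.8 top mid [463.4 320.7 197.8]
mill
scene 505 ztop 169.0 top mid [465.9 249.  164.1]
top 229 ztop 172.0 top mid [468.3 250.  166.6]
soy
scene 491 ztop 148.5 top mid [472.8 177.9 145.9]
top 206 ztop 150.4 top mid [475.2 178.5 146.8]
spice
scene 469 ztop 124.0 top mid [478.7 107.5 121.1]
top 204 ztop 126.5 top mid [480.4 107.5 122.4]
salt
scene 250 ztop 105.6 top mid [486.1  35.5 102.2]
top 122 ztop 108.2 top mid [488.8  37.4 103.8]
sauce
scene 866 ztop 208.9 top mid [455.6 393.8 210.3]
top 476 ztop 215.2 top mid [457.9 393.4 215.9]
t 35.07 tcp [497.7 -92.3 284.9] shift [ 0.0038 -0.0174 -0.0001] turn [-0.   -0.    0.04] w 70.7 F [ 0.1  0.4 -0.6]
```

View pics/end.png

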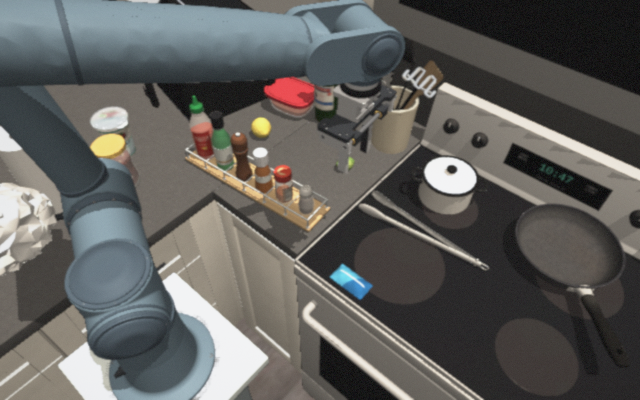

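The row runs sauce (203,130), oil (220,145), mill (241,158), soy (263,170), spice (284,182), salt (306,200), all upright. The sachet and lemon haven't moved, and the gripper is clear.

```bash
python3 -c "
from cell import bot
print(bot.sign_off())"
```

```text
the job is handed in; nothing more can be done
None
```

The oil bottle, pepper mill, soy bottle and spice jar are upright in the rack, stepping down in that order from the red sauce to the salt shaker, and the job was handed in at about 35 s.

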